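Lock the prism and the mirror for collimating

TASK

The prism and the mirror are about to be collimated: with the fingertips, press the brass locking plunger on the prism's carrier fully home, then the one on the mirror mount's carrier, lightly (well under 40 N), and withdraw. Leave the plungers and carriers of the body tube and of the gear alone, and do not pick up, shift or knock any of the optical parts, the stand's crank or the other things on the bench.

Things in the scene. Friction and masses are not known exactly. Their poses are not given: they have to be found in the camera images.
- tube_carrier: Carrier on which the body tube rests. The four carriers are alike (places change): fixed dark iron slab 160 mm (own x) by 90 mm (own y), 16 mm thick. Origin: centre of its underside, on the bench. The part lies loose on it, about 30 to 35 mm along own -x; a brass locking plunger rises 60 mm along own +x (the end away from the robot).
- tube_plunger (a joint): Travel of the locking plunger of the body tube's carrier, m: 0 = fully up, 0.010 = pushed fully home (hard stop). It slides straight down with a steady drag of about 4 N, has no spring and stays where it is left; its head is a stiffly sprung cap, giving 1 mm per 4 N (at most 5 mm), so a finger must go about 1 mm past the home height, and 3 mm past is 12 N. It may start up to 3 mm down.
- tube_plunger_top (a point): Centre of the flat top of that plunger's round brass head (28 mm diameter, 9 mm thick), moving with it: 64 mm above the bench when fully up, 54 mm when fully home and let go. Under the head is a steel collar 23 mm across whose top is 40 mm above the bench: nothing but the head is met on the way down.
- body_tube: A lacquered brass body tube (130 mm long, 40 mm diameter) lying lengthwise, loose on its carrier's 16 mm slab. Origin: centre of its underside. To be left where it is.
- prism_carrier: Carrier on which the prism rests. The four carriers are alike (places change): fixed dark iron slab 160 mm (own x) by 90 mm (own y), 16 mm thick. Origin: centre of its underside, on the bench. The part lies loose on it, about 30 to 35 mm along own -x; a brass locking plunger rises 60 mm along own +x (the end away from the robot).
- prism_plunger (a joint): Travel of the locking plunger of the prism's carrier, m: 0 = fully up, 0.010 = pushed fully home (hard stop). It slides straight down with a steady drag of about 4 N, has no spring and stays where it is left; its head is a stiffly sprung cap, giving 1 mm per 4 N (at most 5 mm), so a finger must go about 1 mm past the home height, and 3 mm past is 12 N. It may start up to 3 mm down.
- prism_plunger_top (a point): Centre of the flat top of that plunger's round brass head (28 mm diameter, 9 mm thick), moving with it: 64 mm above the bench when fully up, 54 mm when fully home and let go. Under the head is a steel collar 23 mm across whose top is 40 mm above the bench: nothing but the head is met on the way down.
- prism: The glass prism: a clear triangular roof of glass in a black cell 56 x 60 mm, 72 mm high in all, loose on its carrier's 16 mm slab. Origin: centre of its underside. To be left where it is.
- gear_carrier: Carrier on which the pinion gear rests. The four carriers are alike (places change): fixed dark iron slab 160 mm (own x) by 90 mm (own y), 16 mm thick. Origin: centre of its underside, on the bench. The part lies loose on it, about 30 to 35 mm along own -x; a brass locking plunger rises 60 mm along own +x (the end away from the robot).
- gear_plunger (a joint): Travel of the locking plunger of the pinion gear's carrier, m: 0 = fully up, 0.010 = pushed fully home (hard stop). It slides straight down with a steady drag of about 4 N, has no spring and stays where it is left; its head is a stiffly sprung cap, giving 1 mm per 4 N (at most 5 mm), so a finger must go about 1 mm past the home height, and 3 mm past is 12 N. It may start up to 3 mm down.
- gear_plunger_top (a point): Centre of the flat top of that plunger's round brass head (28 mm diameter, 9 mm thick), moving with it: 64 mm above the bench when fully up, 54 mm when fully home and let go. Under the head is a steel collar 23 mm across whose top is 40 mm above the bench: nothing but the head is met on the way down.
- pinion_gear: The bronze pinion gear: a toothed disc 66 mm across lying flat with an upright hub and stub shaft, 40 mm high in all, loose on its carrier's 16 mm slab. Origin: centre of its underside. To be left where it is.
- mirror_carrier: Carrier on which the mirror mount rests. The four carriers are alike (places change): fixed dark iron slab 160 mm (own x) by 90 mm (own y), 16 mm thick. Origin: centre of its underside, on the bench. The part lies loose on it, about 30 to 35 mm along own -x; a brass locking plunger rises 60 mm along own +x (the end away from the robot).
- mirror_plunger (a joint): Travel of the locking plunger of the mirror mount's carrier, m: 0 = fully up, 0.010 = pushed fully home (hard stop). It slides straight down with a steady drag of about 4 N, has no spring and stays where it is left; its head is a stiffly sprung cap, giving 1 mm per 4 N (at most 5 mm), so a finger must go about 1 mm past the home height, and 3 mm past is 12 N. It may start up to 3 mm down.
- mirror_plunger_top (a point): Centre of the flat top of that plunger's round brass head (28 mm diameter, 9 mm thick), moving with it: 64 mm above the bench when fully up, 54 mm when fully home and let go. Under the head is a steel collar 23 mm across whose top is 40 mm above the bench: nothing but the head is met on the way down.
- mirror_mount: The cream enamel mirror mount: an upright round mirror 60 mm across on a foot 46 x 60 mm, 76 mm high in all, loose on its carrier's 16 mm slab. Origin: centre of its underside. To be left where it is.
- stand: Cast-iron collimating stand, fixed, at the robot's right: round foot 140 mm across, column and short horizontal iron tube, 197 mm high in all, with a small brass crank on its +y side. Origin: centre of the foot's underside. To be left alone.
- crank_knob (a point): Middle of the brass crank's handle knob (12 mm thick), which turns freely on a 42 mm radius about a level axis (along y) 142 mm above the bench; it starts at any angle. To be left alone.
- screwdriver: Screwdriver, 170 mm long, loose on the bench beyond the carriers. Bystander.
- loupe: Black loupe, 42 mm across, 34 mm high, loose on the bench beyond the carriers. Origin: centre of the underside. Bystander.
- lens_tin: Round aluminium tin, 52 mm across, 22 mm high, loose on the bench beyond the carriers. Origin: centre of the underside. Bystander.

How it is judged:
By the outcome, as a careful person would: the job done as asked, in the order asked, and still so for the second after the job is handed in, with the robot touching nothing.
It also fails if it takes over 48 s, if anything falls off the work surface, if the arm or the gripper's body presses on something with over 40 N, if the wrist force passes 120 N, or if a joint passes its speed limit or range.

ROBOT

A 6-joint arm with a two-finger parallel gripper is mounted at the origin on the work surface. World frame = base frame: x ahead of the robot, y to its left, z up, the work surface at z = 0. Lengths are in m, angles in rad, forces in N, time in s.
With the tool pointing down it reaches from about 0.35 to 0.875 m from the base axis. Payload 15.5 kg.
Tool frame: the origin (TCP) lies at the very end of the fingers, on their centre line; the grasp point (between the pads) lies 19 mm behind it; z points along the fingers, y is the line along which they close (so a half turn about z gives the same grasp; the last joint's range is limited). The gripper opens to 85 mm and grips with 20 to 120 N. Pads are 22 mm wide; open, the fingers measure 114 mm over their backs; the gripper's body (76 mm by 85 mm) begins 54 mm behind the grasp point. The pads swing forward as they close: fully open they stand 13 mm farther back than shut.
Start: joints at [-0.096, 0.494, 1.345, -0, 1.302, -0.096], TCP at [0.625, 0, 0.231] pointing down, gripper open.
Joint ranges: [-2.91, 2.91], [-0.82, 2.16], [0.22, 2.67], [-1.22, 4.37], [0.12, 2.79], [-3.08, 3.08]. Speed limits (rad/s): [1.89, 1.89, 2.57, 3.01, 3.01, 3.01].

INTERFACE

Orientations are given as a rotation vector (axis times angle).
In Python, from plant import manip gives the robot as it stands. The module is installed in compiled form; this text tells all that it offers.
- The arm moves only by the tool send_rows, never from a script. Its argument "moves" is a list of rows, each an object with "travel": the shift along the world's x, y, z in m, a list of three; "twist": the turn about the world's z in rad; "fingers": the opening, from 0 (shut) to 1 (fully open). A call has 1 to 20 rows; each row is the pose to reach, as a shift and turn from the pose commanded when the call began; what a row does not reach only later rows make up. A row lasts 1/8 s, in which the tool goes at most 62.5 mm and 10.7 degrees, less where a joint would pass 70% of its speed; a pose out of reach is approached as far as the arm can. A call with a gripper value outside its range is refused whole. The fingers move at their own pace and stop on an object; "grip_force" is the grip in N (left out, the last holds). Time passes only in rows, so rows that repeat a pose let the fingers close. It gives the time, the measured TCP pose, the force, the opening and the grip force at its end, in the units of the state.
- manip.read_state(): the state, without advancing time (a new reading comes with each control period).
- manip.get_image(name): name is "scene" or "side" or "wrist"; returns a dict with "color" (480x640x3 uint8, blue, green, red), "fx", "fy", "cx", "cy" (pixels), "R" (3x3) and "t" (3): a world point X has camera coordinates R X + t. Camera axes: x right, y down, z forward; pixel columns grow to the right and rows downward; lengths in m; the calibration is good to about 2 mm. A picture is of the moment at which its call begins. There is no depth.
- manip.sign_off(): hands the job in; it is judged then, once.
The state is a dict: "t": time; "joint_pos": joint angles; "qvel": joint speeds; "tau": joint torques, N m; "eef_pos": TCP position; "ee_rot": TCP orientation; "force": force on the tool from outside, world axes, zero at the start; "ft_torque": the same for the moment, N m; "gripper_width": finger opening in m; "finger_force": force on a finger pad.
Only numpy, scipy, OpenCV 4.12 (cv2) and the standard library are available. Lean on these libraries where they do the work, as an engineer would, in place of code of your own. Each camera call takes 0.05 s, during which the arm holds its last target. There are 200 camera calls.

## Working session

There is one attempt and no reset: what is moved stays moved. The work goes in short steps, Python scripts to look and compute and a tool call to move; the robot and the scene stay as the last step left them, time stands still between calls to the robot, and variables do not carry over. Pictures are saved under pics/ and viewed, at most 10 in all, crops included, and the job is handed in when it is done.

Besides the shell and the picture viewer there is one more tool, called after "Request:" by a JSON object that holds its "op" and its "data", one argument or row to a line. send_rows: Moves the arm, as the interface text tells. Its arguments: {"type":"object","properties":{"moves":{"type":"array"},"grip_force":{"type":"number"}},"required":["moves"]}

```bash
mkdir -p pics
cat > h.py <<'E'
import numpy as np, cv2, json
from plant import manip
def snap(name,tag):
    im=manip.get_image(name); cv2.imwrite(f'pics/{tag}.png',im['color'])
    np.savez(f'pics/{tag}.npz',**{k:np.array(im[k]) for k in im}); return im
def ray(im,u,v,z):
    R=np.array(im['R']);t=np.array(im['t']);c=-R.T@t
    d=R.T@np.array([(u-im['cx'])/im['fx'],(v-im['cy'])/im['fy'],1]); return c+d*(z-c[2])/d[2]
def proj(im,X):
    p=np.array(im['R'])@np.array(X)+np.array(im['t']); return im['fx']*p[0]/p[2]+im['cx'],im['fy']*p[1]/p[2]+im['cy']
E
python3 - <<'E'
from h import *
for n in ['scene','side','wrist']:
    im=snap(n,n+'0'); R=np.array(im['R']); print(n,-R.T@np.array(im['t']),R[2],im['fx'])
print(manip.read_state())
E
```

```text
scene [ 1.17480206 -0.49085856  0.88681274] [-0.58606484  0.36031848 -0.72574004] 453.7044723254537
side [ 0.0500906  -0.69723434  0.82847058] [ 0.51908387  0.53966775 -0.66280514] 462.5419202942549
wrist [0.62556581 0.07423381 0.37397092] [-0.00137963 -0.28967352 -0.95712452] 347.70182381018583
{'t': 0.15, 'joint_pos': array([-9.55099629e-02,  4.94046856e-01,  1.34598590e+00, -9.65015858e-06,
        1.30252440e+00, -9.54671762e-02]), 'qvel': array([ 0.0013    , -0.0019522 , -0.00211013,  0.00094228,  0.0003867 ,
       -0.00118329]), 'tau': array([ 4.76028199e-04, -8.82539248e+01, -3.84067369e+01, -1.70366275e-04,
        7.04737889e-03, -2.97315989e-05]), 'eef_pos': array([6.24714880e-01, 2.11545639e-05, 2.30834239e-01]), 'ee_rot': array([-2.22096418e+00, -2.22087485e+00,  9.75316344e-04]), 'force': array([-0.42218521,  0.71703048,  0.17725208]), 'ft_torque': array([-0.01171425, -0.05072486,  0.07944219]), 'finger_force': 0.0, 'gripper_width': 0.08544361655136187}
```

View pics/scene0.png

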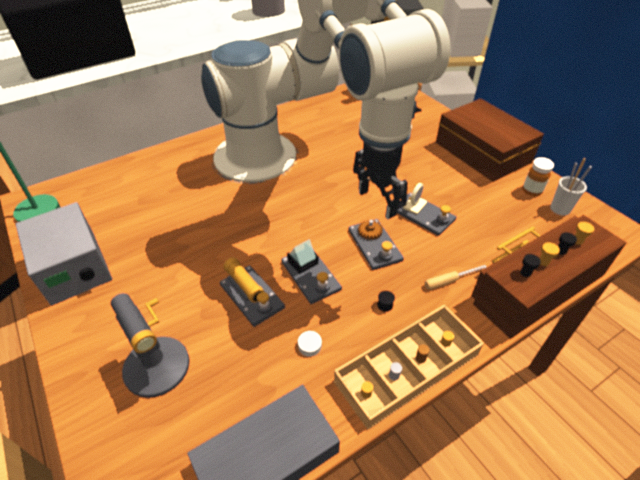

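View pics/side0.png

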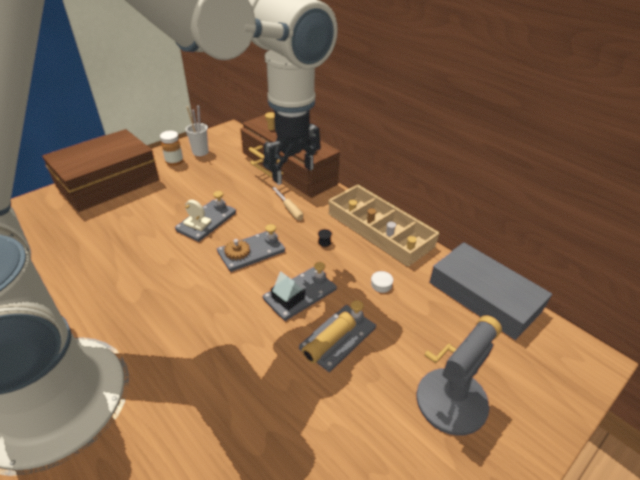

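The scene picture shows, from the robot's right to its left, tube (plunger at 262,297), prism (323,278), gear (386,247) and mirror (445,212). In the side view the prism plunger is at (320,268) and the mirror plunger at (218,197). I'll enlarge these.

Run:
```python
from h import *
S=cv2.imread('pics/scene0.png');D=cv2.imread('pics/side0.png')
def c(I,u,v): return cv2.resize(I[v-18:v+19,u-25:u+25],(400,296),interpolation=cv2.INTER_CUBIC)
cv2.imwrite('pics/m1.png',np.vstack([np.hstack([c(S,323,278),c(S,445,212)]),np.hstack([c(D,320,268),c(D,218,197)])]))
```

```text
(no output)
```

View pics/m1.png

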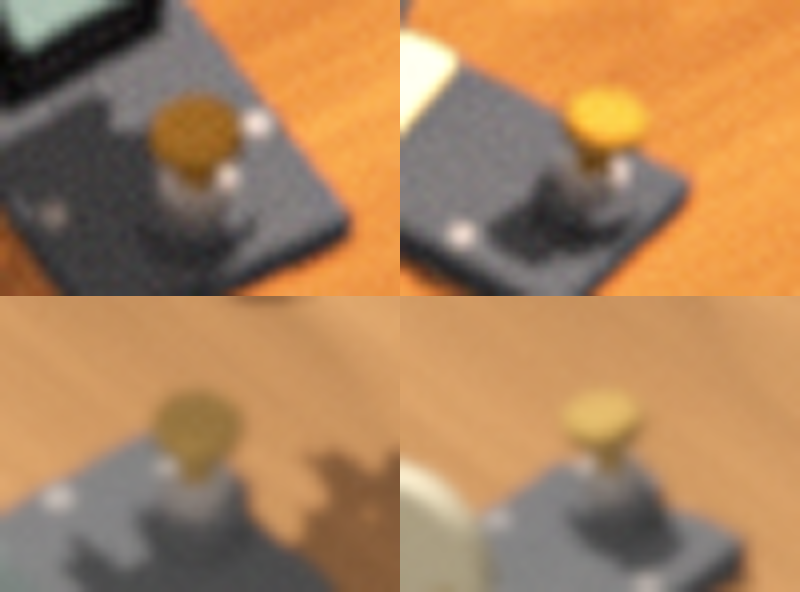

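View pics/wrist0.png

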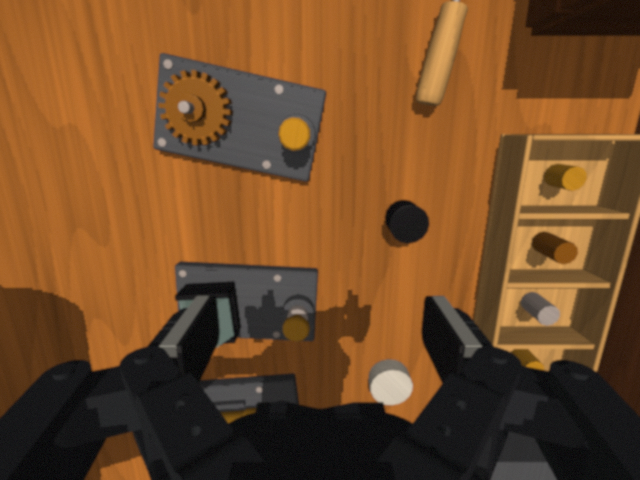

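The crops show the head-top centres at crop (197,125) and (608,116) in scene, and (198,420) and (602,417) in side. The wrist view shows the prism head at about (295,328). The prism cell stands left of that head, towards the robot.

Run:
```python
from h import *
L=lambda t:{k:(v if v.ndim else float(v)) for k,v in np.load(f'pics/{t}.npz').items()}
s,d,w=L('scene0'),L('side0'),L('wrist0')
from scipy.optimize import least_squares
P={'prism':[(s,322.2,275.3),(d,319.3,265),(w,295,328)],'mirror':[(s,445.6,208.1),(d,217.8,193.8)]}
for n,o in P.items():
    r=least_squares(lambda X:np.concatenate([np.array(proj(c,X))-(u,v) for c,u,v in o]),[.6,0,.06])
    print(n,r.x,r.fun.round(1),[ray(c,u,v,.062).round(4) for c,u,v in o])
for n,u,v in [('gear',293,133)]: print(n,ray(w,u,v,.062))
```

```text
prism [ 0.59977287 -0.11966041  0.0613881 ] [ 0.3 -0.4 -0.4  0.5  0.3  0.2] [array([ 0.6008, -0.1211,  0.062 ]), array([ 0.6013, -0.1193,  0.062 ]), array([ 0.5996, -0.1191,  0.062 ])]
mirror [0.58408838 0.28773111 0.06097026] [ 0.1 -0.2  0.2  0.2] [array([0.5854, 0.2858, 0.062 ]), array([0.5837, 0.2877, 0.062 ])]
gear [0.60182829 0.07173008 0.062     ]
```

Request:
{"op": "send_rows", "data": {
  "moves": [
    {"travel":[-0.01,-0.04,0],"twist":0,"fingers":0},
    {"travel":[-0.02,-0.08,-0.02],"twist":0,"fingers":0},
    {"travel":[-0.025,-0.11,-0.05],"twist":0,"fingers":0},
    {"travel":[-0.025,-0.1195,-0.09],"twist":0,"fingers":0},
    {"travel":[-0.025,-0.1195,-0.12],"twist":0,"fingers":0},
    {"travel":[-0.025,-0.1195,-0.14],"twist":0,"fingers":0},
    {"travel":[-0.025,-0.1195,-0.14],"twist":0,"fingers":0},
    {"travel":[-0.025,-0.1195,-0.14],"twist":0,"fingers":0}
  ]
}}

```text
t: 1.15
eef_pos: [0.6004, -0.1196, 0.092]
ee_rot: [2.221, 2.221, 0.001]
force: [-0.2, -0.0, 0.6]
gripper_width: -0.0001
finger_force: 0.0
```

Run:
```python
from h import *
w=snap('wrist','w1');s=snap('scene','s1');d=snap('side','d1')
p=[0.600,-.1195,.062]
print(manip.read_state()['eef_pos'],manip.read_state()['force'],[proj(c,p) for c in (w,s,d)],[proj(c,[.600,-.1195,.091]) for c in (w,s,d)])
def c(I,u,v,a,b): return cv2.resize(I['color'][v-b:v+b,u-a:u+a],(400,300),interpolation=cv2.INTER_CUBIC)
W=cv2.resize(w['color'],(800,600))[300:,200:600]
cv2.imwrite('pics/m2.png',np.vstack([np.hstack([c(s,322,268,40,30),c(d,320,260,40,30)]),np.hstack([c(w,320,360,160,120),np.zeros((300,400,3),np.uint8)])]))
```

```text
[ 0.60053578 -0.11958315  0.09229624] [0.15098697 0.10759627 0.05893692] [(np.float64(318.00528540876866), np.float64(273.72286575327564)), (np.float64(322.5635311466134), np.float64(274.7991932909171)), (np.float64(318.9458165363952), np.float64(265.2852272159774))] [(np.float64(317.67647093749656), np.float64(298.75513297528954)), (np.float64(322.5359497758624), np.float64(266.7670168859126)), (np.float64(319.15405615344736), np.float64(256.3745430234644))]
```

View pics/m2.png

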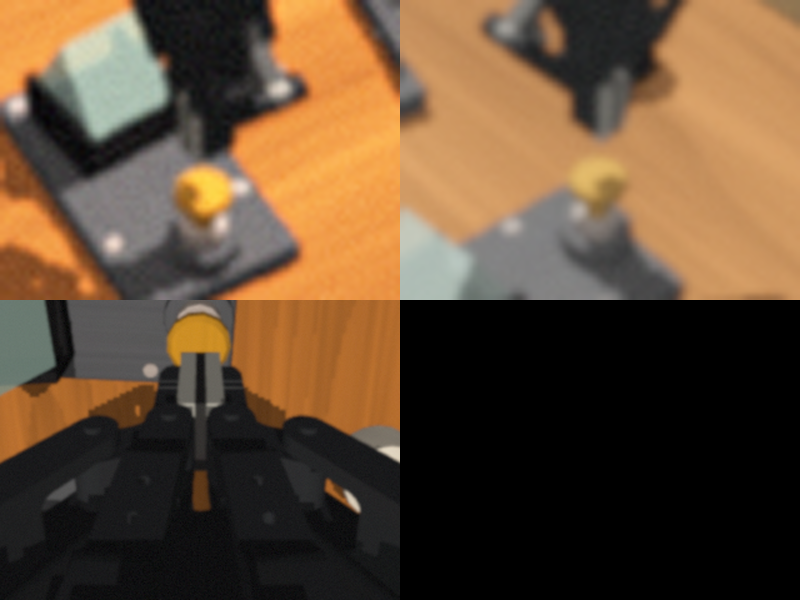

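The pictures show the shut tips centred over the head: in the wrist crop the head is at (198,338) and the tips lie on its centre line. The prism is clear to the side, so I'm pressing gently.

Request:
{"op": "send_rows", "data": {
  "moves": [
    {"travel":[0,0,-0.012],"twist":0,"fingers":0},
    {"travel":[0,0,-0.02],"twist":0,"fingers":0},
    {"travel":[0,0,-0.025],"twist":0,"fingers":0},
    {"travel":[0,0,-0.028],"twist":0,"fingers":0},
    {"travel":[0,0,-0.031],"twist":0,"fingers":0},
    {"travel":[0,0,-0.034],"twist":0,"fingers":0},
    {"travel":[0,0,-0.036],"twist":0,"fingers":0},
    {"travel":[0,0,-0.036],"twist":0,"fingers":0},
    {"travel":[0,0,-0.036],"twist":0,"fingers":0}
  ]
}}

```text
t: 2.42
eef_pos: [0.6002, -0.1195, 0.0554]
ee_rot: [2.221, 2.221, 0.0]
force: [-1.3, 0.4, 2.6]
gripper_width: 0.0002
finger_force: 1.0
```

Request:
{"op": "send_rows", "data": {
  "moves": [
    {"travel":[0,0,-0.001],"twist":0,"fingers":0},
    {"travel":[0,0,-0.002],"twist":0,"fingers":0},
    {"travel":[0,0,-0.003],"twist":0,"fingers":0},
    {"travel":[0,0,-0.0035],"twist":0,"fingers":0},
    {"travel":[0,0,-0.0035],"twist":0,"fingers":0},
    {"travel":[0,0,-0.0035],"twist":0,"fingers":0}
  ]
}}

```text
t: 3.18
eef_pos: [0.6002, -0.1196, 0.052]
ee_rot: [2.221, 2.221, 0.0]
force: [-1.7, 0.4, 7.7]
gripper_width: 0.0002
finger_force: 3.9
```

Request:
{"op": "send_rows", "data": {
  "moves": [
    {"travel":[0,0,-0.0008],"twist":0,"fingers":0},
    {"travel":[0,0,-0.0008],"twist":0,"fingers":0},
    {"travel":[0,0,-0.0008],"twist":0,"fingers":0}
  ]
}}

```text
t: 3.55
eef_pos: [0.6003, -0.1196, 0.0514]
ee_rot: [2.221, 2.221, 0.0]
force: [-2.8, 1.0, 11.0]
gripper_width: 0.0003
finger_force: 5.1
```

The force rises with the cap's stiffness (11 N), so it is on the hard stop. Withdrawing and going to the mirror.

Request:
{"op": "send_rows", "data": {
  "moves": [
    {"travel":[0,0,0.02],"twist":0,"fingers":0},
    {"travel":[0,0,0.07],"twist":0,"fingers":0},
    {"travel":[0,0,0.12],"twist":0,"fingers":0},
    {"travel":[0,0.05,0.13],"twist":0,"fingers":0},
    {"travel":[-0.003,0.1,0.13],"twist":0,"fingers":0},
    {"travel":[-0.006,0.15,0.13],"twist":0,"fingers":0},
    {"travel":[-0.009,0.2,0.13],"twist":0,"fingers":0},
    {"travel":[-0.012,0.25,0.13],"twist":0,"fingers":0},
    {"travel":[-0.014,0.3,0.13],"twist":0,"fingers":0},
    {"travel":[-0.016,0.35,0.13],"twist":0,"fingers":0},
    {"travel":[-0.016,0.39,0.13],"twist":0,"fingers":0},
    {"travel":[-0.016,0.4065,0.12],"twist":0,"fingers":0},
    {"travel":[-0.016,0.4065,0.12],"twist":0,"fingers":0},
    {"travel":[-0.016,0.4065,0.08],"twist":0,"fingers":0},
    {"travel":[-0.016,0.4065,0.05],"twist":0,"fingers":0},
    {"travel":[-0.016,0.4065,0.0405],"twist":0,"fingers":0},
    {"travel":[-0.016,0.4065,0.0405],"twist":0,"fingers":0},
    {"travel":[-0.016,0.4065,0.0405],"twist":0,"fingers":0}
  ]
}}

```text
t: 5.8
eef_pos: [0.5848, 0.2869, 0.0928]
ee_rot: [2.221, 2.22, 0.003]
force: [0.4, 0.3, 0.9]
gripper_width: -0.0
finger_force: 0.0
```

Run:
```python
from h import *
w=snap('wrist','w2');s=snap('scene','s2');d=snap('side','d2')
p=[0.5845,.287,.062]
print(manip.read_state()['eef_pos'],manip.read_state()['force'],[np.round(proj(c,p),1) for c in (w,s,d)])
def c(I,u,v,a,b): return cv2.resize(I['color'][v-b:v+b,u-a:u+a],(400,300),interpolation=cv2.INTER_CUBIC)
cv2.imwrite('pics/m3.png',np.vstack([np.hstack([c(s,445,203,40,30),c(d,218,190,40,30)]),np.hstack([c(w,320,320,160,120),c(s,322,268,40,30)])]))
```

```text
[0.58446348 0.28713686 0.09247523] [-0.68450737 -1.20656253  0.56501556] [array([318.2, 273.2]), array([445.7, 207.8]), array([218.2, 193.8])]
```

View pics/m3.png

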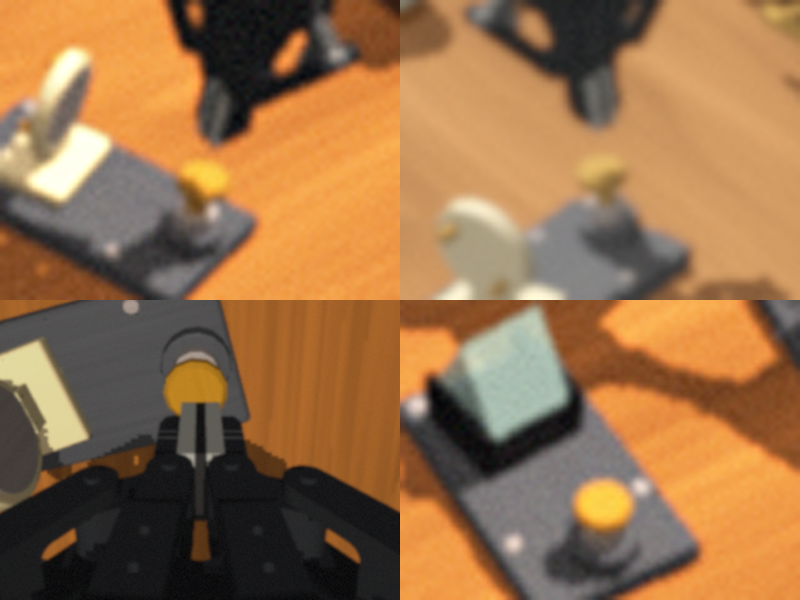

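The tips are over the mirror's plunger: in the wrist crop the head is at (195,388), about 2 px off prediction. The mount is well clear, and the prism plunger stands lower. Pressing with a 1.5 mm correction.

Request:
{"op": "send_rows", "data": {
  "moves": [
    {"travel":[-0.0015,0.0015,-0.012],"twist":0,"fingers":0},
    {"travel":[-0.0015,0.0015,-0.02],"twist":0,"fingers":0},
    {"travel":[-0.0015,0.0015,-0.025],"twist":0,"fingers":0},
    {"travel":[-0.0015,0.0015,-0.028],"twist":0,"fingers":0},
    {"travel":[-0.0015,0.0015,-0.031],"twist":0,"fingers":0},
    {"travel":[-0.0015,0.0015,-0.034],"twist":0,"fingers":0},
    {"travel":[-0.0015,0.0015,-0.036],"twist":0,"fingers":0},
    {"travel":[-0.0015,0.0015,-0.038],"twist":0,"fingers":0},
    {"travel":[-0.0015,0.0015,-0.0395],"twist":0,"fingers":0},
    {"travel":[-0.0015,0.0015,-0.0395],"twist":0,"fingers":0},
    {"travel":[-0.0015,0.0015,-0.0395],"twist":0,"fingers":0}
  ]
}}

```text
t: 7.32
eef_pos: [0.5825, 0.2885, 0.0522]
ee_rot: [2.221, 2.221, 0.0]
force: [-4.3, -1.5, 7.3]
gripper_width: 0.0005
finger_force: 3.6
```

Request:
{"op": "send_rows", "data": {
  "moves": [
    {"travel":[0,0,-0.0008],"twist":0,"fingers":0},
    {"travel":[0,0,-0.0008],"twist":0,"fingers":0},
    {"travel":[0,0,-0.0008],"twist":0,"fingers":0}
  ]
}}

```text
t: 7.7
eef_pos: [0.5825, 0.2885, 0.0515]
ee_rot: [2.221, 2.221, 0.0]
force: [-5.6, -1.5, 8.6]
gripper_width: -0.0002
finger_force: 4.8
```

Request:
{"op": "send_rows", "data": {
  "moves": [
    {"travel":[0,0,0.02],"twist":0,"fingers":0},
    {"travel":[0,0,0.06],"twist":0,"fingers":0},
    {"travel":[0,0,0.11],"twist":0,"fingers":0},
    {"travel":[0,0,0.16],"twist":0,"fingers":0},
    {"travel":[0,0,0.19],"twist":0,"fingers":0},
    {"travel":[0,0,0.19],"twist":0,"fingers":0},
    {"travel":[0,0,0.19],"twist":0,"fingers":0}
  ]
}}

```text
t: 8.57
eef_pos: [0.5823, 0.2884, 0.2404]
ee_rot: [-2.221, -2.221, 0.001]
force: [0.5, -0.2, -0.8]
gripper_width: 0.0
finger_force: 0.0
```

Run:
```python
from h import *
s=snap('scene','s3');d=snap('side','d3')
def c(I,u,v,a,b): return cv2.resize(I['color'][v-b:v+b,u-a:u+a],(400,300),interpolation=cv2.INTER_CUBIC)
for n,p in [('p',[.600,-.1195]),('m',[.583,.288])]:
    print(n,[[np.round(proj(k,p+[z]),1) for z in (.064,.054)] for k in (s,d)])
cv2.imwrite('pics/m4.png',np.vstack([np.hstack([c(s,445,203,40,30),c(d,218,190,40,30)]),np.hstack([c(s,322,268,40,30),c(d,320,260,40,30)])]))
```

```text
p [[array([322.6, 274.3]), array([322.6, 277. ])], [array([319. , 264.7]), array([318.9, 267.7])]]
m [[array([445.7, 206.8]), array([445. , 209.5])], [array([217.4, 193.3]), array([217.9, 196.2])]]
```

View pics/m4.png

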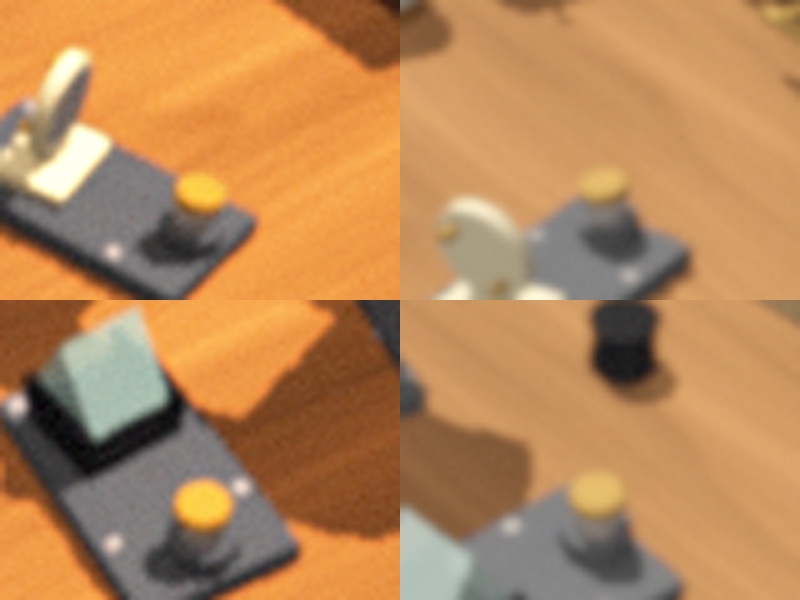

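Both heads now sit right on their collars: in scene the mirror head is at crop (200,193) and the prism head at (203,505), both lower than before. The mirror mount and the prism haven't moved.

```bash
python3 -c "
from plant import manip
print(manip.sign_off())"
```

```text
the job is handed in; nothing more can be done
None
```

I pressed the prism's plunger fully home first and then the mirror mount's, with readings of about 11 N and 9 N at full press, then withdrew the arm clear and handed the job in at about 9 s; I touched nothing else.

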